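# Find the paint pot with the loose lid and hold it open

### The job

One of the three paint pots in the caddy has a worn latch, so its lid is loose, though all three look alike. Tap down on the black lid tabs until you find the one that gives, then take that lid by its tab, swing it up on its hinge to about 45 degrees and finish while still holding it there, with the other two lids shut. Leave the pebble, the green jar and the brush where they are.

Things in the scene. Friction and masses are not known exactly. Their poses are not given: they have to be found in the camera images.
- caddy: Plywood board 160 x 400 x 18 mm fixed to the table with three paint pots, 82 mm across, rims 98 mm above the table. Origin: on the table under the yellow pot's centre, z up. In its frame red is at y = +125 mm, yellow 0, blue -125 mm. +x side: lid hinges; -x side, roughly facing the robot (yaw up to 0.35 rad): a grey latch housing before each pot.
- lid_red: White flip lid of the red pot, 92 mm across, top 112 mm above the table when shut. Black upright tab on it: 12 mm thick along y, 26 mm along x, 34 mm tall (top at 146 mm). Origin on the hinge axis, 108 mm above the table; y along the hinge, x from tab to hinge, z up when shut. All three look the same at rest.
- tab_red (a point): Grip point in the red lid's tab, 8 mm below its top; 76 mm to the -x side of the hinge axis and 30 mm above it when shut; axes as the lid's; moves with the lid. Tapped, a latched lid hardly moves (about 1 mm) and cannot be lifted; the loose one sinks about 6 mm here under 1 to 2 N, meets a stop, then springs back.
- hinge_red (a joint): Angle of the red pot's lid in rad: 0 shut, positive lifted (tab up and towards the hinge), -0.08 when a loose lid is pressed fully down, 1.2 fully open. A light spring and its weight (about 5 N at the tab when half open) pull a released lid shut.
- lid_yellow: White flip lid of the yellow pot, 92 mm across, top 112 mm above the table when shut. Black upright tab on it: 12 mm thick along y, 26 mm along x, 34 mm tall (top at 146 mm). Origin on the hinge axis, 108 mm above the table; y along the hinge, x from tab to hinge, z up when shut. All three look the same at rest.
- tab_yellow (a point): Grip point in the yellow lid's tab, 8 mm below its top; 76 mm to the -x side of the hinge axis and 30 mm above it when shut; axes as the lid's; moves with the lid. Tapped, a latched lid hardly moves (about 1 mm) and cannot be lifted; the loose one sinks about 6 mm here under 1 to 2 N, meets a stop, then springs back.
- hinge_yellow (a joint): Angle of the yellow pot's lid in rad: 0 shut, positive lifted (tab up and towards the hinge), -0.08 when a loose lid is pressed fully down, 1.2 fully open. A light spring and its weight (about 5 N at the tab when half open) pull a released lid shut.
- lid_blue: White flip lid of the blue pot, 92 mm across, top 112 mm above the table when shut. Black upright tab on it: 12 mm thick along y, 26 mm along x, 34 mm tall (top at 146 mm). Origin on the hinge axis, 108 mm above the table; y along the hinge, x from tab to hinge, z up when shut. All three look the same at rest.
- tab_blue (a point): Grip point in the blue lid's tab, 8 mm below its top; 76 mm to the -x side of the hinge axis and 30 mm above it when shut; axes as the lid's; moves with the lid. Tapped, a latched lid hardly moves (about 1 mm) and cannot be lifted; the loose one sinks about 6 mm here under 1 to 2 N, meets a stop, then springs back.
- hinge_blue (a joint): Angle of the blue pot's lid in rad: 0 shut, positive lifted (tab up and towards the hinge), -0.08 when a loose lid is pressed fully down, 1.2 fully open. A light spring and its weight (about 5 N at the tab when half open) pull a released lid shut.
- pebble: Bystander: loose purple painted pebble, 62 mm across, 26 mm high, lying on the table on the robot's side of the caddy. Origin under its centre.
- bottle: Bystander: loose green paint jar with a white cap, 48 mm across, 100 mm high, standing beyond the red end of the caddy. Origin under its centre.
- brush: Bystander: loose brush lying on the table on the far (hinge) side of the caddy. Origin on the table under its middle; x along it, handle to -x.

How it is judged:
By the outcome, as a careful person would: the job done as asked, in the order asked, and still so for the second after the job is handed in, while the arm keeps its last pose, push and grip.
It also fails if it takes over 42 s, if anything falls off the work surface, if the arm or the gripper's body presses on something with over 40 N, if the wrist force passes 120 N, or if a joint passes its speed limit or range.

### The arm

A 7-joint arm with a two-finger parallel gripper is mounted at the origin on the work surface. World frame = base frame: x ahead of the robot, y to its left, z up, the work surface at z = 0. Lengths are in m, angles in rad, forces in N, time in s.
With the tool pointing down it reaches from about 0.425 to 0.925 m from the base axis. Payload 6.8 kg.
Tool frame: the origin (TCP) lies on the centre line of the jaws, within the pads' length; the fingertips stand 25 mm ahead of it and the grasp point (between the pads) lies 6 mm ahead of it; z points along the fingers, y is the line along which they close (so a half turn about z gives the same grasp; the last joint's range is limited). The gripper opens to 85 mm and grips with 20 to 120 N. Pads are 22 mm wide; open, the fingers measure 114 mm over their backs; the gripper's body (76 mm by 85 mm) begins 54 mm behind the grasp point. The pads swing forward as they close: fully open they stand 13 mm farther back than shut.
Start: joints at [1.189, 0.477, 0.022, 1.555, -0.011, 1.109, -0.083], TCP at [0.183, -0.65, 0.256] pointing down, gripper open.
Joint ranges: [-2.96, 2.96], [-0.34, 2.1], [-1.41, 1.46], [0.24, 2.44], [-1.37, 4.51], [0.17, 1.92], [-2.96, 2.96]. Speed limits (rad/s): [2.39, 2.39, 3.14, 3.14, 3.14, 3.14, 3.14].

### API

Orientations are given as a rotation vector (axis times angle).
In Python, from bench import status, imaging, workorder gives the robot as it stands.
- The arm moves only by the tool send_rows, never from a script. Its argument "steps" is a list of rows, each an object of numbers: "dx", "dy", "dz": the shift along the tool's x, y, z in cm; "yaw": the turn about the tool's z in degrees; "gripper": the opening, from 0 (shut) to 1 (fully open). A call has 1 to 5 rows; each row is the pose to reach, as a shift and turn from the pose commanded when the call began, along the tool's axes at that moment; what a row does not reach only later rows make up. A row lasts 1/8 s, in which the tool goes at most 62.5 mm and 10.7 degrees, less where a joint would pass 70% of its speed; a pose out of reach is approached as far as the arm can. A call with a gripper value outside its range is refused whole. The fingers move at their own pace and stop on an object; "force" is the grip in N (left out, the last holds). Time passes only in rows, so rows that repeat a pose let the fingers close. It gives the time, the measured TCP pose, the force, the opening and the grip force at its end, in the units of the state.
- status.get_obs(): the state, without advancing time (a new reading comes with each control period).
- imaging.grab_frame(name): name is "scene" or "side" or "wrist"; returns a dict with "color" (400x640x3 uint8, red, green, blue), "depth" (400x640 float32, m along the optical axis (not along the pixel's ray), 0 where there is no reading), "K" (3x3 intrinsics, pixels), "R" (3x3) and "t" (3): a world point X has camera coordinates R X + t. Camera axes: x right, y down, z forward; pixel columns grow to the right and rows downward; lengths in m; the calibration is good to about 2 mm. A picture is of the moment at which its call begins.
- workorder.hand_in(): hands the job in; it is judged then, once.
The state is a dict: "clock": time; "joints": joint angles; "qvel": joint speeds; "tau": joint torques, N m; "tcp_pos": TCP position; "orientation": TCP orientation; "contact_force": force on the tool from outside, world axes, zero at the start; "moment": the same for the moment, N m; "grip_width": finger opening in m; "gripper_force": force on a finger pad.
Only numpy, scipy, OpenCV 4.12 (cv2) and the standard library are available. Lean on these libraries where they do the work, as an engineer would, in place of code of your own. Each camera call takes 0.05 s, during which the arm holds its last target. There are 200 camera calls.

## Working session

There is one attempt and no reset: what is moved stays moved. The work goes in short steps, Python scripts to look and compute and a tool call to move; the robot and the scene stay as the last step left them, time stands still between calls to the robot, and variables do not carry over. Pictures are saved under pics/ and viewed, at most 10 in all, crops included, and the job is handed in when it is done.

Besides the shell and the picture viewer there is one more tool, called after "Request:" as name(argument=value, ...), one argument or row to a line, values as JSON. send_rows: Moves the arm, as the interface text tells. Its arguments: {"type":"object","properties":{"steps":{"type":"array"},"force":{"type":"number"}},"required":["steps"]}

```bash
mkdir -p pics
python3 - <<'E'
from bench import status, imaging
import cv2,numpy as np
for n in("scene","side"):
    f=imaging.grab_frame(n); cv2.imwrite(f"pics/{n}0.png",f["color"][:,:,::-1]); np.savez(n+"0.npz",**f)
o=status.get_obs(); print(o)
E
```

```text
{'clock': 0.1, 'joints': array([ 1.18887868,  0.47771936,  0.0223607 ,  1.55634947, -0.01152131,
        1.10931227, -0.08307272]), 'qvel': array([-0.00111583,  0.00093197,  0.00019333, -0.00230349, -0.00015592,
       -0.00044191,  0.00049472]), 'tau': array([ 5.36973224e-03, -5.97765219e+01,  1.61427900e+00, -2.81955296e+01,
        1.28297601e-02,  4.98217531e-03, -3.27848745e-06]), 'tcp_pos': array([ 0.18237862, -0.6493792 ,  0.25542328]), 'orientation': array([-3.11058003e+00, -4.28581314e-01,  5.26201192e-04]), 'contact_force': array([-0.29689351, -0.12638216, -0.5461182 ]), 'moment': array([-0.01763158,  0.00860871,  0.02911304]), 'gripper_force': 0.0, 'grip_width': 0.08550938052423028}
```

View pics/scene0.png

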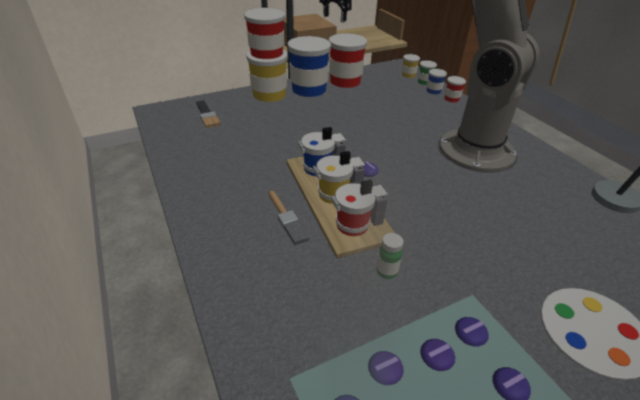

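View pics/side0.png

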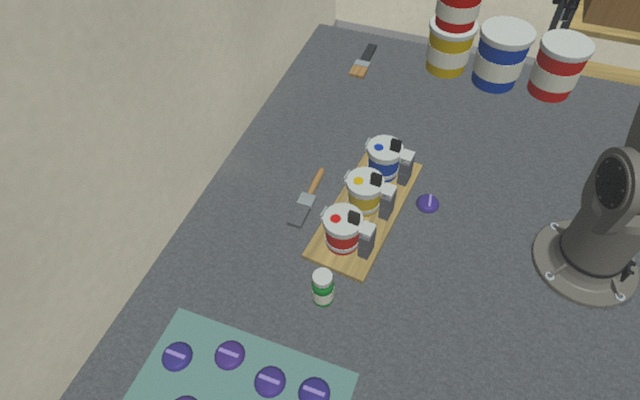

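The side picture shows black tab tops near (396,145), (376,179) and (354,217). In the scene picture they are near (327,133), (345,158) and (366,187). The pebble is on the robot side of the caddy, the jar is beyond red, and the brush is on the far side. I'll measure the tabs from dark pixels and depth.

```bash
cat > h.py <<'E'
import numpy as np
def world(f,m):
    v,u=np.nonzero(m); d=f["depth"][v,u]; k=d>0; v,u,d=v[k],u[k],d[k]
    K=f["K"]; c=np.stack([(u-K[0,2])*d/K[0,0],(v-K[1,2])*d/K[1,1],d],1)
    return (c-f["t"])@f["R"]
E
python3 - <<'E'
import numpy as np,cv2
from h import world
P={"scene":[(327,133),(345,158),(366,187)],"side":[(396,145),(376,179),(354,217)]}
for n in P:
    f=dict(np.load(n+"0.npz")); g=f["color"].max(2)
    C=[]
    for u,v in P[n]:
        m=np.zeros(g.shape,bool); m[v-13:v+14,u-13:u+14]=g[v-13:v+14,u-13:u+14]<60
        w=world(f,m); w=w[(w[:,2]>.105)&(w[:,2]<.155)]
        t=w[w[:,2]>.141]
        print(n,len(w),"zmax",w[:,2].max().round(4),"top n",len(t),"med",np.median(t,0).round(4),"mid",((t.max(0)+t.min(0))/2).round(4),"ext",np.ptp(t,axis=0).round(3))
        C.append(((t.max(0)+t.min(0))/2)[:2])
    d=C[2]-C[0]; print("red-blue",d,np.linalg.norm(d),"yaw",np.arctan2(-d[0],d[1]))
    im=f["color"]; us,vs=zip(*P[n]); x0,y0=min(us)-40,min(vs)-30
    cv2.imwrite(f"pics/{n}c.png",cv2.resize(im[y0:y0+130,x0:x0+150,::-1],None,fx=5,fy=4.6 if 0 else 4.6,interpolation=cv2.INTER_CUBIC)[:600,:800])
E
```

```text
scene 105 zmax 0.1479 top n 32 med [ 0.4943 -0.092   0.1449] mid [ 0.4946 -0.0941  0.1447] ext [0.025 0.016 0.006]
scene 127 zmax 0.147 top n 39 med [0.5078 0.0314 0.1451] mid [0.5075 0.0305 0.1442] ext [0.025 0.016 0.006]
scene 134 zmax 0.1468 top n 47 med [0.5223 0.1557 0.1446] mid [0.5209 0.1538 0.1439] ext [0.024 0.016 0.006]
red-blue [0.02624837 0.24780857] 0.24919483039852214 yaw -0.10552847742549415
side 100 zmax 0.1501 top n 28 med [ 0.4899 -0.0899  0.1462] mid [ 0.4899 -0.0906  0.1457] ext [0.02  0.011 0.009]
side 78 zmax 0.1492 top n 23 med [0.5059 0.0336 0.1458] mid [0.5038 0.0331 0.1459] ext [0.022 0.01  0.007]
side 14 zmax 0.145 top n 1 med [0.5055 0.1551 0.145 ] mid [0.5055 0.1551 0.145 ] ext [0. 0. 0.]
red-blue [0.01559157 0.24572106] 0.2462152286213361 yaw -0.06336738019241976
```

View pics/sidec.png

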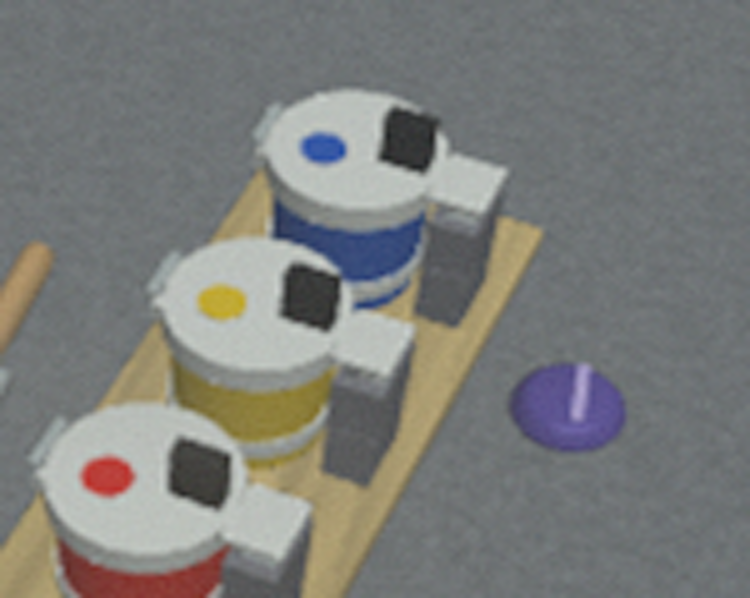

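The crop shows all three lids shut, each tab upright beside its latch housing. Tab tops measure 0.144–0.147 m high (146 expected) and the red–blue spacing is 249 mm (250 expected), with yaw about -0.105. Next I compute the moves in tool axes.

```bash
cat >> h.py <<'E'
from scipy.spatial.transform import Rotation as Ro
TAB={"blue":(.4945,-.0935),"yellow":(.507,.031),"red":(.520,.155)}
YAW=-.105
def plan(xyz,o=None):
    from bench import status
    o=o or status.get_obs(); R=Ro.from_rotvec(o["orientation"]).as_matrix()
    d=R.T@(np.array(xyz)-o["tcp_pos"])*100
    y=np.array([-np.sin(YAW),np.cos(YAW),0]); a=R.T@y; a*=np.sign(a[1]) 
    print("clock",o["clock"],"tcp",o["tcp_pos"].round(4),"F",o["contact_force"].round(1),"w",round(o["grip_width"],4),"j",o["joints"].round(2))
    print("shift cm",d.round(2),"yaw deg",np.degrees(np.arctan2(-a[0],a[1])).round(1),"toolz",R[:,2].round(3),"toolx",R[:,0].round(3))
E
python3 - <<'E'
from h import *
plan((*TAB["blue"],.20))
f=dict(np.load("scene0.npz")); 
for u,v in[(338,140),(359,165),(380,192)]:
    m=np.zeros(f["depth"].shape,bool); m[v-6:v+7,u-4:u+9]=1; w=world(f,m); print("housing z",np.percentile(w[:,2],[50,95,100]).round(3))
E
```

```text
clock 0.1 tcp [ 0.1824 -0.6494  0.2554] F [-0.3 -0.1 -0.5] w 0.0855 j [ 1.19  0.48  0.02  1.56 -0.01  1.11 -0.08]
shift cm [ 45.08 -45.07   5.61] yaw deg 21.7 toolz [-0.001  0.002 -1.   ] toolx [ 0.963  0.27  -0.   ]
housing z [0.103 0.112 0.114]
housing z [0.095 0.112 0.114]
housing z [0.11  0.113 0.114]
```

Request:
send_rows(
  steps=[
    {"dx":4.3,"dy":-4.3,"yaw":5,"gripper":0},
    {"dx":8.6,"dy":-8.6,"yaw":10,"gripper":0},
    {"dx":12.9,"dy":-12.9,"yaw":15,"gripper":0},
    {"dx":17.2,"dy":-17.2,"yaw":20,"gripper":0},
    {"dx":21.5,"dy":-21.5,"yaw":21.7,"gripper":0},
  ],
)

```text
validation failed for argument at $.st...
```

```bash
python3 -c "
from h import *
plan((*TAB['blue'],.20))"
```

```text
clock 0.1 tcp [ 0.1824 -0.6494  0.2554] F [-0.3 -0.1 -0.5] w 0.0855 j [ 1.19  0.48  0.02  1.56 -0.01  1.11 -0.08]
shift cm [ 45.08 -45.07   5.61] yaw deg 21.7 toolz [-0.001  0.002 -1.   ] toolx [ 0.963  0.27  -0.   ]
```

Validation failed, possibly because every key is required. I'll retry with all of them.

Request:
send_rows(
  steps=[
    {"dx":4.3,"dy":-4.3,"dz":0,"yaw":5,"gripper":0},
    {"dx":8.6,"dy":-8.6,"dz":0,"yaw":10,"gripper":0},
    {"dx":12.9,"dy":-12.9,"dz":0,"yaw":15,"gripper":0},
    {"dx":17.2,"dy":-17.2,"dz":0,"yaw":20,"gripper":0},
    {"dx":21.5,"dy":-21.5,"dz":0,"yaw":21.7,"gripper":0},
  ],
)

```text
clock: 0.72
tcp_pos: [0.332, -0.3828, 0.2561]
orientation: [-3.137, 0.167, 0.0]
contact_force: [0.8, -0.8, 0.0]
grip_width: 0.0
gripper_force: 0.0
```

```bash
python3 -c "
from h import *
plan((*TAB['blue'],.20))"
```

```text
clock 0.725 tcp [ 0.332  -0.3828  0.2561] F [ 0.8 -0.8  0. ] w 0.0 j [ 0.76  0.2  -0.03  1.95  0.01  0.99 -0.95]
shift cm [ 13.08 -30.49   5.61] yaw deg -0.1 toolz [-0.  0. -1.] toolx [ 0.994 -0.106 -0.   ]
```

Request:
send_rows(
  steps=[
    {"dx":2.6,"dy":-6.1,"dz":0,"yaw":0,"gripper":0},
    {"dx":5.2,"dy":-12.2,"dz":0,"yaw":0,"gripper":0},
    {"dx":7.8,"dy":-18.3,"dz":1.5,"yaw":0,"gripper":0},
    {"dx":10.4,"dy":-24.4,"dz":3,"yaw":0,"gripper":0},
    {"dx":13.1,"dy":-30.5,"dz":5.6,"yaw":0,"gripper":0},
  ],
)

```text
clock: 1.35
tcp_pos: [0.4818, -0.1158, 0.2094]
orientation: [3.137, -0.165, 0.002]
contact_force: [0.8, -0.8, 1.1]
grip_width: -0.0001
gripper_force: 0.0
```

```bash
python3 -c "
from h import *
plan((*TAB['blue'],.175))
from bench import imaging
import cv2
f=imaging.grab_frame('wrist'); cv2.imwrite('pics/w1.png',f['color'][:,:,::-1]); np.savez('w1.npz',**f)"
```

```text
clock 1.35 tcp [ 0.4818 -0.1158  0.2094] F [ 0.8 -0.8  1.1] w -0.0001 j [ 0.33  0.25 -0.25  2.01  0.08  0.89 -1.64]
shift cm [ 1.02 -2.35  3.45] yaw deg -0.0 toolz [ 0.002 -0.    -1.   ] toolx [ 0.994 -0.105  0.002]
```

View pics/w1.png

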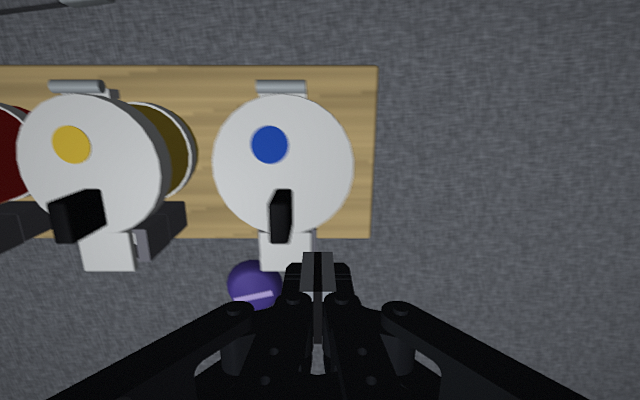

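The wrist picture shows the blue tab at about (280,215) and the closed fingertips at (318,270), still short of the target. The board edges run level, so the yaw matches. I'll refine the tab position from this view.

```bash
python3 -c "
from h import *
f=dict(np.load('w1.npz')); g=f['color'].max(2)
for n,(a,b,c,d) in {'blue':(180,250,262,300),'yellow':(185,246,45,108)}.items():
    m=np.zeros(g.shape,bool); m[a:b,c:d]=g[a:b,c:d]<60
    w=world(f,m); t=w[(w[:,2]>.142)&(w[:,2]<.152)]; print(n,len(t),np.percentile(t[:,2],[5,50,95]).round(4))
    c,s=np.cos(YAW),np.sin(YAW); q=t[:,:2]@np.array([[c,-s],[s,c]]); lo,hi=np.percentile(q,[1,99],axis=0); mid=(lo+hi)/2
    print('ext',(hi-lo).round(4),'centre',(np.array([[c,-s],[s,c]])@mid).round(4))
plan((*TAB['blue'],.175))"
```

```text
blue 831 [0.1444 0.1464 0.1476]
ext [0.0237 0.0117] centre [ 0.495  -0.0969]
yellow 1035 [0.143  0.1463 0.1475]
ext [0.0243 0.012 ] centre [0.5076 0.0268]
clock 1.4 tcp [ 0.4841 -0.1071  0.207 ] F [ 4.2  6.9 -1.2] w 0.0 j [ 0.32  0.26 -0.26  2.01  0.08  0.88 -1.65]
shift cm [ 0.9  -1.43  3.21] yaw deg 0.6 toolz [ 0.001  0.005 -1.   ] toolx [ 0.995 -0.095  0.   ]
```

Request:
send_rows(
  steps=[
    {"dx":0,"dy":0,"dz":0,"yaw":0,"gripper":0},
    {"dx":0,"dy":0,"dz":0,"yaw":0,"gripper":0},
    {"dx":0,"dy":0,"dz":0,"yaw":0,"gripper":0},
  ],
)

```text
clock: 1.78
tcp_pos: [0.4804, -0.1191, 0.2097]
orientation: [3.136, -0.169, 0.001]
contact_force: [0.3, -0.3, 0.6]
grip_width: -0.0
gripper_force: 0.0
```

```bash
python3 -c "
from h import *
from bench import imaging
f=imaging.grab_frame('wrist'); g=f['color'].max(2); np.savez('w2.npz',**f)
n=cv=0
w=world(f,(g<60)&(f['depth']>0)); w=w[(w[:,2]>.142)&(w[:,2]<.152)]
c,s=np.cos(YAW),np.sin(YAW); M=np.array([[c,-s],[s,c]])
for k,p in TAB.items():
    t=w[np.linalg.norm(w[:,:2]-p,axis=1)<.02]
    if len(t)<50: continue
    q=t[:,:2]@M; lo,hi=np.percentile(q,[1,99],axis=0); print(k,len(t),(hi-lo).round(4),(M@((lo+hi)/2)).round(4))
plan((.495,-.0955,.175))"
```

```text
blue 883 [0.0241 0.0116] [ 0.4946 -0.097 ]
yellow 1073 [0.0253 0.0121] [0.5071 0.027 ]
clock 1.825 tcp [ 0.4805 -0.1189  0.2098] F [-0.3 -0.5  0.4] w -0.0 j [ 0.33  0.25 -0.25  2.01  0.08  0.89 -1.64]
shift cm [ 1.19 -2.49  3.48] yaw deg -0.1 toolz [ 0.    -0.001 -1.   ] toolx [ 0.994 -0.107  0.   ]
```

Request:
send_rows(
  steps=[
    {"dx":0.6,"dy":-1.3,"dz":1,"yaw":0,"gripper":0},
    {"dx":1.2,"dy":-2.4,"dz":2.5,"yaw":0,"gripper":0},
    {"dx":1.2,"dy":-2.4,"dz":3.3,"yaw":0,"gripper":0},
    {"dx":1.2,"dy":-2.4,"dz":3.5,"yaw":0,"gripper":0},
    {"dx":1.2,"dy":-2.4,"dz":3.5,"yaw":0,"gripper":0},
  ],
)

```text
clock: 2.45
tcp_pos: [0.4951, -0.0952, 0.1742]
orientation: [3.137, -0.165, -0.001]
contact_force: [-0.2, -0.3, -0.9]
grip_width: -0.0002
gripper_force: 0.0
```

Request:
send_rows(
  steps=[
    {"dx":0,"dy":0,"dz":0.2,"yaw":0,"gripper":0},
    {"dx":0,"dy":0,"dz":0.3,"yaw":0,"gripper":0},
    {"dx":0,"dy":0,"dz":0.3,"yaw":0,"gripper":0},
  ],
)

```text
clock: 2.82
tcp_pos: [0.4953, -0.0951, 0.1715]
orientation: [3.137, -0.165, 0.0]
contact_force: [-0.8, -0.7, -0.1]
grip_width: -0.0001
gripper_force: 0.0
```

Request:
send_rows(
  steps=[
    {"dx":0,"dy":0,"dz":0.1,"yaw":0,"gripper":0},
    {"dx":0,"dy":0,"dz":0.2,"yaw":0,"gripper":0},
    {"dx":0,"dy":0,"dz":0.2,"yaw":0,"gripper":0},
  ],
)

```text
clock: 3.2
tcp_pos: [0.4955, -0.095, 0.1708]
orientation: [3.137, -0.165, 0.001]
contact_force: [-5.3, 1.2, 14.3]
grip_width: 0.0002
gripper_force: 6.8
```

Blue took 14 N with under 1 mm of movement, so it is latched. Next is yellow.

Request:
send_rows(
  steps=[
    {"dx":0,"dy":0,"dz":-1.5,"yaw":0,"gripper":0},
    {"dx":-0.1,"dy":-4.5,"dz":-2.5,"yaw":0,"gripper":0},
    {"dx":-0.1,"dy":-9,"dz":-2.5,"yaw":0,"gripper":0},
    {"dx":-0.1,"dy":-12.4,"dz":-2,"yaw":0,"gripper":0},
    {"dx":-0.1,"dy":-12.4,"dz":-0.8,"yaw":0,"gripper":0},
  ],
)

```text
clock: 3.82
tcp_pos: [0.5082, 0.0319, 0.1784]
orientation: [-3.136, 0.157, -0.004]
contact_force: [0.5, 0.6, 0.3]
grip_width: 0.0004
gripper_force: 0.0
```

Request:
send_rows(
  steps=[
    {"dx":0,"dy":0,"dz":0,"yaw":0,"gripper":0},
    {"dx":0,"dy":0,"dz":0,"yaw":0,"gripper":0},
    {"dx":0,"dy":0,"dz":0,"yaw":0,"gripper":0},
  ],
)

```text
clock: 4.2
tcp_pos: [0.5075, 0.0275, 0.1778]
orientation: [3.137, -0.168, 0.001]
contact_force: [-0.4, -0.3, -0.7]
grip_width: -0.0003
gripper_force: 0.0
```

Request:
send_rows(
  steps=[
    {"dx":0,"dy":0,"dz":0.3,"yaw":0,"gripper":0},
    {"dx":0,"dy":0,"dz":0.6,"yaw":0,"gripper":0},
    {"dx":0,"dy":0,"dz":0.6,"yaw":0,"gripper":0},
  ],
)

```text
clock: 4.58
tcp_pos: [0.5071, 0.0284, 0.1711]
orientation: [3.137, -0.165, -0.001]
contact_force: [0.3, -1.1, 0.2]
grip_width: -0.0001
gripper_force: 0.0
```

Request:
send_rows(
  steps=[
    {"dx":0,"dy":0,"dz":0.1,"yaw":0,"gripper":0},
    {"dx":0,"dy":0,"dz":0.25,"yaw":0,"gripper":0},
    {"dx":0,"dy":0,"dz":0.25,"yaw":0,"gripper":0},
  ],
)

```text
clock: 4.95
tcp_pos: [0.5072, 0.0285, 0.1688]
orientation: [3.137, -0.165, -0.0]
contact_force: [-0.1, 0.6, 0.6]
grip_width: -0.0001
gripper_force: 0.1
```

Request:
send_rows(
  steps=[
    {"dx":0,"dy":0,"dz":0.1,"yaw":0,"gripper":0},
    {"dx":0,"dy":0,"dz":0.2,"yaw":0,"gripper":0},
    {"dx":0,"dy":0,"dz":0.2,"yaw":0,"gripper":0},
  ],
)

```text
clock: 5.32
tcp_pos: [0.5072, 0.0285, 0.1668]
orientation: [3.137, -0.165, -0.0]
contact_force: [-0.9, 0.6, 0.7]
grip_width: -0.0001
gripper_force: 0.3
```

```bash
python3 -c "
from h import *
plan((.5073,.028,.132+.006))"
```

```text
clock 5.325 tcp [0.5072 0.0285 0.1668] F [-0.9  0.6  0.7] w -0.0001 j [ 0.08  0.34 -0.31  2.02  0.14  0.81 -1.99]
shift cm [0.01 0.05 2.88] yaw deg 0.0 toolz [-0. -0. -1.] toolx [ 0.995 -0.105 -0.   ]
```

Yellow sank 4 mm under about 1 N, so it is the loose one. I'll retreat, open the fingers and grasp its tab.

Request:
send_rows(
  steps=[
    {"dx":0,"dy":0,"dz":-1.5,"yaw":0,"gripper":0},
    {"dx":0,"dy":0.05,"dz":-3,"yaw":0,"gripper":0.5},
    {"dx":0,"dy":0.05,"dz":-3,"yaw":0,"gripper":0.5},
    {"dx":0,"dy":0.05,"dz":-3,"yaw":0,"gripper":0.5},
    {"dx":0,"dy":0.05,"dz":-3,"yaw":0,"gripper":0.5},
  ],
)

```text
clock: 5.95
tcp_pos: [0.5069, 0.0279, 0.1966]
orientation: [3.137, -0.165, -0.001]
contact_force: [-0.3, 0.5, 0.7]
grip_width: 0.0426
gripper_force: 0.0
```

```bash
python3 -c "
from h import *
plan((.5073,.028,.144))"
```

```text
clock 5.95 tcp [0.5069 0.0279 0.1966] F [-0.3  0.5  0.7] w 0.0426 j [ 0.09  0.29 -0.32  1.99  0.12  0.87 -1.97]
shift cm [ 0.04 -0.01  5.26] yaw deg 0.0 toolz [-0.001 -0.    -1.   ] toolx [ 0.994 -0.105 -0.001]
```

Request:
send_rows(
  steps=[
    {"dx":0,"dy":0,"dz":2,"yaw":0,"gripper":0.5},
    {"dx":0,"dy":0,"dz":4,"yaw":0,"gripper":0.5},
    {"dx":0,"dy":0,"dz":5.2,"yaw":0,"gripper":0.5},
    {"dx":0,"dy":0,"dz":5.2,"yaw":0,"gripper":0.5},
    {"dx":0,"dy":0,"dz":5.2,"yaw":0,"gripper":0.5},
  ],
)

```text
clock: 6.58
tcp_pos: [0.5076, 0.0281, 0.1454]
orientation: [-3.137, 0.165, -0.001]
contact_force: [-0.0, -0.4, 0.7]
grip_width: 0.0426
gripper_force: 0.0
```

Request:
send_rows(
  steps=[
    {"dx":0,"dy":0,"dz":0,"yaw":0,"gripper":0},
    {"dx":0,"dy":0,"dz":0,"yaw":0,"gripper":0},
    {"dx":0,"dy":0,"dz":0,"yaw":0,"gripper":0},
    {"dx":0,"dy":0,"dz":0,"yaw":0,"gripper":0},
    {"dx":0,"dy":0,"dz":0,"yaw":0,"gripper":0},
  ],
  force=40,
)

```text
clock: 7.2
tcp_pos: [0.5075, 0.0285, 0.1453]
orientation: [-3.137, 0.164, -0.001]
contact_force: [-1.2, 3.2, 4.4]
grip_width: 0.0112
gripper_force: 43.2
```

```bash
python3 -c "
from h import *
plan((.5073,.028,.144))"
```

```text
clock 7.2 tcp [0.5075 0.0285 0.1453] F [-1.2  3.2  4.4] w 0.0112 j [ 0.07  0.37 -0.3   2.03  0.16  0.76 -2.  ]
shift cm [-0.02  0.06  0.13] yaw deg 0.0 toolz [ 0.001  0.001 -1.   ] toolx [ 0.995 -0.104  0.001]
```

The grip is on: width 11 mm, 43 N. I'll swing it along the hinge arc, first to 20°.

Request:
send_rows(
  steps=[
    {"dx":0.1,"dy":0,"dz":-0.33,"yaw":0,"gripper":0},
    {"dx":0.3,"dy":0,"dz":-0.65,"yaw":0,"gripper":0},
    {"dx":0.66,"dy":0,"dz":-1.27,"yaw":0,"gripper":0},
    {"dx":1.07,"dy":0,"dz":-1.86,"yaw":0,"gripper":0},
    {"dx":1.53,"dy":0,"dz":-2.41,"yaw":0,"gripper":0},
  ],
)

```text
clock: 7.82
tcp_pos: [0.5204, 0.0271, 0.1674]
orientation: [-3.137, 0.164, 0.008]
contact_force: [-0.1, 5.9, -7.6]
grip_width: 0.0113
gripper_force: 40.1
```

```bash
python3 -c "
from h import *
p=np.array((.5075,.0285,.1453))+np.array([.0153*.9945,-.0153*.105,.0241])
plan(p)"
```

```text
clock 7.825 tcp [0.5204 0.0271 0.1674] F [-0.1  5.9 -7.6] w 0.0113 j [ 0.08  0.36 -0.31  1.99  0.14  0.83 -1.98]
shift cm [ 0.23  0.   -0.2 ] yaw deg 0.0 toolz [-0.005  0.001 -1.   ] toolx [ 0.995 -0.104 -0.005]
```

Request:
send_rows(
  steps=[
    {"dx":0.5,"dy":0,"dz":-0.51,"yaw":0,"gripper":0},
    {"dx":1.05,"dy":0,"dz":-0.97,"yaw":0,"gripper":0},
    {"dx":1.64,"dy":0,"dz":-1.38,"yaw":0,"gripper":0},
    {"dx":2.26,"dy":0,"dz":-1.74,"yaw":0,"gripper":0},
    {"dx":2.91,"dy":0,"dz":-2.05,"yaw":0,"gripper":0},
  ],
)

```text
clock: 8.45
tcp_pos: [0.5469, 0.0244, 0.1872]
orientation: [3.137, -0.163, -0.017]
contact_force: [-8.7, 5.8, -2.3]
grip_width: 0.011
gripper_force: 38.9
```

Request:
send_rows(
  steps=[
    {"dx":0,"dy":0,"dz":0,"yaw":0,"gripper":0},
    {"dx":0,"dy":0,"dz":0,"yaw":0,"gripper":0},
    {"dx":0,"dy":0,"dz":0,"yaw":0,"gripper":0},
  ],
)

```text
clock: 8.82
tcp_pos: [0.5477, 0.0243, 0.1875]
orientation: [3.137, -0.163, -0.014]
contact_force: [-5.9, 5.5, -2.2]
grip_width: 0.0114
gripper_force: 39.1
```

```bash
python3 -c "
from h import *
from bench import imaging
import cv2
p=np.array((.5075,.0285,.1453))+np.array([.0444*.9945,-.0444*.105,.0446])
plan(p)
f=imaging.grab_frame('scene'); np.savez('s3.npz',**f); a=cv2.resize(f['color'][100:250,270:430,::-1],None,fx=4,fy=4,interpolation=cv2.INTER_CUBIC); cv2.imwrite('pics/s3.png',a)
f=imaging.grab_frame('side'); np.savez('d3.npz',**f); cv2.imwrite('pics/d3.png',cv2.resize(f['color'][110:260,290:450,::-1],None,fx=4,fy=4,interpolation=cv2.INTER_CUBIC))"
```

```text
clock 8.825 tcp [0.5477 0.0243 0.1875] F [-5.9  5.5 -2.2] w 0.0114 j [ 0.09  0.37 -0.3   1.91  0.14  0.89 -1.96]
shift cm [ 0.4   0.   -0.25] yaw deg 0.1 toolz [-0.009  0.    -1.   ] toolx [ 0.995 -0.104 -0.009]
```

View pics/s3.png

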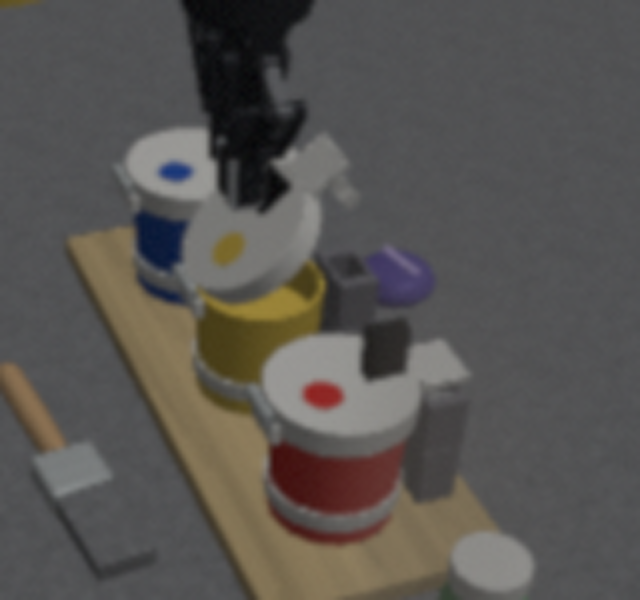

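View pics/d3.png

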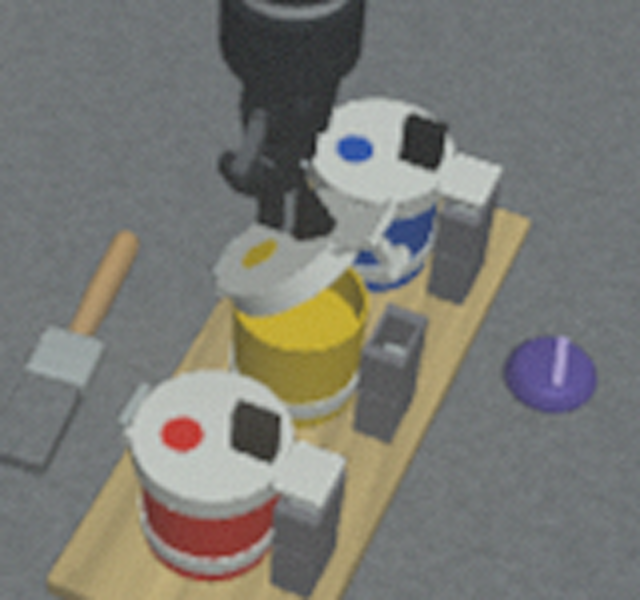

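Both pictures show the yellow lid held up roughly 40° by the fingers. The red and blue lids are shut, and the pebble and brush haven't moved. I'll measure the lid's plane for the angle and check the bystanders.

```bash
cat > a.py <<'E'
from h import *
import sys
c,s=np.cos(YAW),np.sin(YAW); M=np.array([[c,-s],[s,c]])
H=np.array(TAB["yellow"])+M@[.076,0]; H[1]-=.002
def angle(fn):
    f=dict(np.load(fn)); w=world(f,f["color"].min(2)>80); w=w[(w[:,2]>.08)&(w[:,2]<.25)]
    q=np.c_[(w[:,:2]-H)@M, w[:,2]-.108]
    q=q[(np.abs(q[:,1])<.05)&(q[:,0]<0)&(q[:,0]>-.1)]
    best=0
    for d in np.arange(20,70,.5):
        t=np.radians(d); h=q[:,0]*np.sin(t)+q[:,2]*np.cos(t); n=(np.abs(h-.004)<.0015).sum()
        if n>best: best,bd=n,d
    print(fn,"lid angle",bd,"inliers",best,"of",len(q))
for x in sys.argv[1:]: angle(x)
E
python3 a.py s3.npz d3.npz; python3 -c "
import numpy as np
for a,b,sl in(('scene0.npz','s3.npz',np.s_[190:280,265:310]),('scene0.npz','s3.npz',np.s_[230:280,375:410]),('side0.npz','d3.npz',np.s_[160:230,285:322]),('side0.npz','d3.npz',np.s_[190:218,410:445]),('side0.npz','d3.npz',np.s_[262:310,305:340])):
    d=np.abs(np.load(a)['color'][sl].astype(int)-np.load(b)['color'][sl]); print((d>40).mean().round(3))"
```

```text
s3.npz lid angle 37.5 inliers 484 of 815
d3.npz lid angle 38.5 inliers 400 of 759
0.0
0.0
0.0
0.0
0.0
```

The lid is at about 38° and the bystanders are unmoved. I'll swing it a little further.

Request:
send_rows(
  steps=[
    {"dx":0.3,"dy":0,"dz":-0.16,"yaw":0,"gripper":0},
    {"dx":0.6,"dy":0,"dz":-0.3,"yaw":0,"gripper":0},
    {"dx":0.9,"dy":0,"dz":-0.4,"yaw":0,"gripper":0},
    {"dx":0.9,"dy":0,"dz":-0.4,"yaw":0,"gripper":0},
    {"dx":0.9,"dy":0,"dz":-0.4,"yaw":0,"gripper":0},
  ],
)

```text
clock: 9.55
tcp_pos: [0.5558, 0.0234, 0.1908]
orientation: [3.137, -0.163, -0.017]
contact_force: [-6.2, 6.3, -4.6]
grip_width: 0.0109
gripper_force: 38.9
```

```bash
python3 -c "
from h import *
from bench import imaging
plan((.5075,.0285,.1453))
for n,k in(('scene','s4'),('side','d4')): np.savez(k+'.npz',**imaging.grab_frame(n))"; python3 a.py s4.npz d4.npz
```

```text
clock 9.55 tcp [0.5558 0.0234 0.1908] F [-6.2  6.3 -4.6] w 0.0109 j [ 0.09  0.38 -0.3   1.88  0.14  0.91 -1.95]
shift cm [-4.8  -0.01  4.6 ] yaw deg 0.1 toolz [-0.011  0.    -1.   ] toolx [ 0.995 -0.104 -0.011]
s4.npz lid angle 43.0 inliers 463 of 806
d4.npz lid angle 43.5 inliers 384 of 731
```

The lid plane reads 43–43.5° and the arm geometry gives about 48°, which is about 45°. I'll hold briefly to confirm it's steady, then hand in.

Request:
send_rows(
  steps=[
    {"dx":0,"dy":0,"dz":0,"yaw":0,"gripper":0},
    {"dx":0,"dy":0,"dz":0,"yaw":0,"gripper":0},
    {"dx":0,"dy":0,"dz":0,"yaw":0,"gripper":0},
    {"dx":0,"dy":0,"dz":0,"yaw":0,"gripper":0},
    {"dx":0,"dy":0,"dz":0,"yaw":0,"gripper":0},
  ],
)

```text
clock: 10.28
tcp_pos: [0.5557, 0.0234, 0.1908]
orientation: [3.137, -0.163, -0.017]
contact_force: [-6.8, 6.5, -5.3]
grip_width: 0.0113
gripper_force: 38.9
```

```bash
python3 -c "
from h import *
from bench import imaging
for n,k in(('scene','s5'),('side','d5')): np.savez(k+'.npz',**imaging.grab_frame(n))"; python3 a.py s5.npz d5.npz; python3 -c "
from bench import workorder; print(workorder.hand_in())"
```

```text
s5.npz lid angle 43.0 inliers 468 of 808
d5.npz lid angle 43.5 inliers 380 of 731
the job is handed in; nothing more can be done
None
```

The yellow lid was the loose one; it is held by its tab at about 45° (43° by camera, 48° by arm position), the red and blue lids are shut, the pebble, jar and brush have not moved, and the job is handed in at about 10 s.

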